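# Open the test port of an outdoor camera power box and fit the test probe

## Task

Make the power box ready for testing: first throw its red isolator lever fully over to the other side, then unscrew the orange cap from the test port and put it in the blue parts tray together with every yellow fuse block lying on the desk. Once the cap is off, take the green test probe from its stand, push it fully home into the brass opening of the port and leave it there; do not disturb the camera or the mug.

Things in the scene. Friction and masses are not known exactly. Their poses are not given: they have to be found in the camera images.
- port (a point): Mouth of the test terminal: centre of an 11 mm hole, 48 mm deep, in the 28 mm square brass top of the black threaded neck (48 mm across, 23 mm high) on the grey power box (fixed, 164 x 274 mm in its x and y, top face 70 mm above the desk). z points up out of the hole; x and y are the box's. The isolator stands 140 mm away along -y.
- isolator (a joint): Angle (rad) of the red-balled toggle lever on the power box: 0 to 0.15 at the start, leaning to the box's -x side (towards the robot); 1.0 when thrown fully over to the +x side. It swings about the box's y, its pivot 55 mm below the ball along the stem and 22 mm above the box's top; light friction (0.06 N m), stays where left.
- isolator_tip (a point): Centre of the red ball, 26 mm in diameter, at the end of the isolator lever (thin steel stem, 10 mm). The ball is 70 mm above the top of the box when the lever is at either end. The lever's own 70 x 50 mm block is 25 mm high.
- cap_mid (a point): Centre, half-way up, of the orange screw cap: 38 mm high, 58 mm across its top 13 mm, skirt 55 mm across below that, white stripe on top; 80 g. z is its axis. At the start it is screwed on the port with its lower rim on the box's top face.
- cap: The cap; origin at the centre of its lower rim. Right-hand three-start thread: turned anticlockwise seen from above it rises 18 mm per full turn; after about 4.4 rad (0.7 turn) from the start the thread ends and it lifts straight off. It turns easily and stays put when let go.
- probe_grip (a point): Centre of the green handle of the test probe (cylinder 20 mm across, 55 mm high). Below the handle is a steel pin 8 mm across and about 40 mm long with a tapered tip. It stands upright in its stand with the handle's foot on the stand's top; fully home in the port the handle's foot rests on the brass top. The handle's centre is 67.5 mm above the tip. 60 g.
- probe_tip (a point): Tip of the probe's pin; z points up along the probe to the handle.
- probe: The probe; origin at the tip of its pin.
- stand: Fixed aluminium block, 60 x 60 x 55 mm high, with an 11 mm hole that holds the probe; origin at the centre of its underside.
- tray_in (a point): Centre of the inner floor (5 mm or less above the desk) of the blue parts tray, fixed, 190 x 190 mm outside, walls 4 mm thick and 28 mm high; x and y along its sides.
- domecam: Bystander: white dome camera, 90 mm across and 55 mm high; origin at its underside. Leave it alone.
- mug: Bystander: white mug, 80 mm across, 90 mm high, origin at its underside. Leave it alone.
- fuse1_mid (a point): Centre, half-way up, of a yellow fuse block 20 x 40 x 24 mm high (x, y, z), lying on the desk between robot and box with its long side along its y; 40 g. One to three such blocks are present.
- fuse1: The same fuse block; origin at the centre of its underside.
- fuse2_mid (a point): Centre, half-way up, of a yellow fuse block 20 x 40 x 24 mm high (x, y, z), lying on the desk between robot and box with its long side along its y; 40 g. One to three such blocks are present.
- fuse2: The same fuse block; origin at the centre of its underside.
- fuse3_mid (a point): Centre, half-way up, of a yellow fuse block 20 x 40 x 24 mm high (x, y, z), lying on the desk between robot and box with its long side along its y; 40 g. One to three such blocks are present.
- fuse3: The same fuse block; origin at the centre of its underside.
Not all that is in view belongs to the job. Leave any black or purple look-alike of the fuse2 alone.

How it is judged:
On the way, in this order (a step that is already met when the one before it is completed fails the run):
1. the isolator lever is thrown over while the cap is still screwed on (value of joint isolator above 0.8 rad and distance between cap and port below 0.03 m), for 0.2 s.
2. the cap is unscrewed and off the port (distance between cap and port above 0.06 m), for 0.2 s.
3. the probe is fully home in the port (z of probe_tip in the frame of port below -0.036 m and horizontal distance between probe_tip and port below 0.006 m and angle between probe_tip's own z axis and vertical below 0.15 rad), for 0.2 s.
At the end, for the whole second after the job is handed in: Lever over (above 0.8 rad); probe upright in the port, its pin 36 mm deep or more and within 6 mm of the axis; the cap and every fuse block present inside the tray (centres within 90 mm of its middle each way, under 60 mm above its floor); all at rest (all of step 3 and value of joint isolator above 0.8 rad and x of cap_mid in the frame of tray_in between -0.09 and 0.09 m and y of cap_mid in the frame of tray_in between -0.09 and 0.09 m and z of each of cap_mid, fuse1_mid, fuse2_mid, fuse3_mid in the frame of tray_in below 0.06 m and x of fuse1_mid in the frame of tray_in between -0.09 and 0.09 m and y of fuse1_mid in the frame of tray_in between -0.09 and 0.09 m and x of fuse2_mid in the frame of tray_in between -0.09 and 0.09 m and y of fuse2_mid in the frame of tray_in between -0.09 and 0.09 m and x of fuse3_mid in the frame of tray_in between -0.09 and 0.09 m and y of fuse3_mid in the frame of tray_in between -0.09 and 0.09 m and linear speed of each of cap, probe, fuse1, fuse2, fuse3 below 0.03 m/s); the robot touches nothing.
It fails at once if the white dome camera is pushed more than 30 mm from its place (distance of domecam from where it was at the start of the episode above 0.03 m).
It fails at once if the mug is pushed more than 30 mm from its place (distance of mug from where it was at the start of the episode above 0.03 m).
Of fuse1, fuse2, fuse3 only 1 to 3 are there at a start; the rules pass over those that are not, and their reading is None.
At some moment in a run one of fuse1, fuse2, fuse3 may be knocked a few centimetres aside while the robot is not near it.
It also fails if it takes over 210 s, if anything falls off the work surface, if the arm or the gripper's body presses on something with over 40 N, if the wrist force passes 120 N, or if a joint passes its speed limit or range.

## Robot

A 6-joint arm with a two-finger parallel gripper is mounted at the origin on the work surface. World frame = base frame: x ahead of the robot, y to its left, z up, the work surface at z = 0. Lengths are in m, angles in rad, forces in N, time in s.
With the tool pointing down it reaches from about 0.35 to 0.975 m from the base axis. Payload 4.9 kg.
Tool frame: the origin (TCP) lies midway between the tips of the shut fingers; the grasp point (between the pads) lies 19 mm behind it; z points along the fingers, y is the line along which they close (so a half turn about z gives the same grasp; the last joint's range is limited). The gripper opens to 85 mm and grips with 20 to 120 N. Pads are 22 mm wide; open, the fingers measure 114 mm over their backs; the gripper's body (76 mm by 85 mm) begins 54 mm behind the grasp point. The pads swing forward as they close: fully open they stand 13 mm farther back than shut.
Start: joints at [-1.468, 0.053, 1.613, -0, 1.476, -0.119], TCP at [0.137, -0.61, 0.231] pointing down, gripper open.
Joint ranges: [-3.01, 3.01], [-1.01, 2.22], [0.06, 2.58], [-1.02, 4.17], [0.09, 2.62], [-3.14, 3.14]. Speed limits (rad/s): [2.57, 2.57, 3.14, 3.14, 3.14, 3.14].

## Interface

Orientations are given as a rotation vector (axis times angle).
In Python, from station import ctrl gives the robot as it stands.
- The arm moves only by the shell command python3 -m handwheel 'ROWS' [FORCE]. ROWS is JSON, a list of rows, each an object with "gripper": the gripper command: -1 is fully open, 1 is shut, values between are in proportion; "offset": the shift along the tool's x, y, z in mm, a list of three; "rotation": the turn, a rotation vector about the tool's x, y, z in rad, a list of three. A call has exactly 8 rows; each row is the pose to reach, as a shift and turn from the pose commanded when the call began, along the tool's axes at that moment; what a row does not reach only later rows make up. A row lasts 1/8 s, in which the tool goes at most 62.5 mm and 10.7 degrees, less where a joint would pass 70% of its speed; a pose out of reach is approached as far as the arm can. A call with a gripper value outside its range is refused whole. The fingers move at their own pace and stop on an object; FORCE is the grip in N (left out, the last holds). Time passes only in rows, so rows that repeat a pose let the fingers close, or fill a call up. It gives the time, the measured TCP pose, the force, the opening and the grip force at its end, in the units of the state.
- ctrl.get_obs(): the state, without advancing time (a new reading comes with each control period).
- ctrl.get_image(name): name is "scene" or "top"; returns a dict with "image" (384x512x3 uint8, red, green, blue), "fovy" (degrees; the focal length in pixels is half the picture's height over the tangent of half this angle, whatever the lens; pixels are square), "cx", "cy" (the principal point, pixels), "xyz" and "attitude" of the camera in the world. Camera axes: x right, y up, looking along -z (the intrinsics and any distortion apply to the point x, -y, -z); pixel columns grow to the right and rows downward; lengths in m; the calibration is good to about 2 mm. A picture is of the moment at which its call begins. There is no depth.
- ctrl.finish_job(): hands the job in; it is judged then, once.
The state is a dict: "t": time; "q": joint angles; "dq": joint speeds; "effort": joint torques, N m; "tool_pos": TCP position; "tool_rot": TCP orientation; "contact_force": force on the tool from outside, world axes, zero at the start; "wrist_torque": the same for the moment, N m; "opening": finger opening in m; "grip_force": force on a finger pad.
Only numpy, scipy, OpenCV 4.12 (cv2) and the standard library are available. Lean on these libraries where they do the work, as an engineer would, in place of code of your own. Each camera call takes 0.05 s, during which the arm holds its last target. There are 200 camera calls.

## Working session

There is one attempt and no reset: what is moved stays moved. The work goes in short steps, Python scripts to look and compute and a shell command to move; the robot and the scene stay as the last step left them, time stands still between calls to the robot, and variables do not carry over. Pictures are saved under pics/ and viewed, at most 14 in all, crops included, and the job is handed in when it is done.

```bash
ls; mkdir -p pics
python3 - <<'E'
from station import ctrl
import cv2
print(ctrl.get_obs())
for n in ("scene","top"):
    d=ctrl.get_image(n); im=d.pop("image"); print(n,d)
    cv2.imwrite(f"pics/{n}0.png",im[:,:,::-1])
E
```

```text
pics
{'t': 0.0, 'q': array([-1.46798045e+00,  5.33612898e-02,  1.61430680e+00,  4.78588591e-06,
        1.47598797e+00, -1.18999872e-01]), 'dq': array([ 0.00030916,  0.00062966, -0.00149917,  0.00106087,  0.00136189,
       -0.00082919]), 'effort': array([ 8.17147593e-04, -3.93676043e+01, -3.70180678e+01, -1.05868410e-04,
        7.03051468e-03,  6.33809591e-06]), 'tool_pos': array([ 0.13743796, -0.60906061,  0.23005262]), 'tool_rot': array([-3.12024024e+00, -3.47484408e-01, -3.36881794e-05]), 'contact_force': array([-0.0499294 , -0.27452352, -0.19932302]), 'wrist_torque': array([0.05916467, 0.01391708, 0.0023516 ]), 'grip_force': 0.0, 'opening': 0.08543326733273357}
scene {'fovy': 42.3325109233213, 'cx': 247.13741933111814, 'cy': 186.6784832360921, 'xyz': array([ 0.96705734, -0.46616706,  1.05657694]), 'attitude': array([0.56133217, 0.22458211, 0.73824069])}
top {'fovy': 54.86887993450819, 'cx': 256.88677770510964, 'cy': 197.85161411265258, 'xyz': array([0.46444196, 0.00599844, 0.99002808]), 'attitude': array([ 0.03573058, -0.06082805, -1.55009417])}
```

View pics/scene0.png

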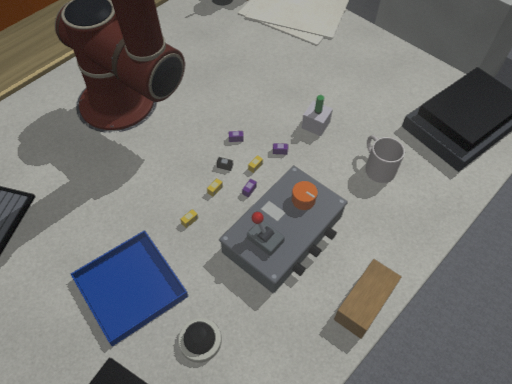

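View pics/top0.png

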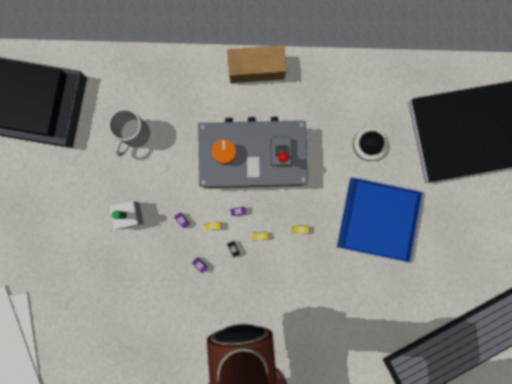

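The scene shows three yellow fuses (top view px (213,226), (261,236), (301,230)), with purple and black look-alikes nearby. The cap is at (224,151), the lever ball at (284,156), the probe at (120,215), the tray at (380,220), the camera at (371,144) and the mug at (127,127).

```bash
cat > h.py <<'E'
import numpy as np, cv2
from scipy.spatial.transform import Rotation as R
from station import ctrl
def cam(n):
    d=ctrl.get_image(n); d["R"]=R.from_rotvec(d["attitude"]).as_matrix()
    d["f"]=192/np.tan(np.radians(d["fovy"]/2)); d["hsv"]=cv2.cvtColor(d["image"],cv2.COLOR_RGB2HSV); return d
def ray(d,p):
    v=d["R"]@np.array([(p[0]-d["cx"])/d["f"],-(p[1]-d["cy"])/d["f"],-1]); return v/np.linalg.norm(v)
def plane(d,p,z):
    v=ray(d,p); return d["xyz"]+v*(z-d["xyz"][2])/v[2]
def proj(d,X):
    c=d["R"].T@(np.asarray(X)-d["xyz"]); return np.array([d["cx"]-d["f"]*c[0]/c[2],d["cy"]+d["f"]*c[1]/c[2]])
def tri(d1,p1,d2,p2):
    v,w=ray(d1,p1),ray(d2,p2); s=np.linalg.lstsq(np.c_[v,-w],d2["xyz"]-d1["xyz"],rcond=None)[0]
    a,b=d1["xyz"]+v*s[0],d2["xyz"]+w*s[1]; return (a+b)/2,np.linalg.norm(a-b)
COL=dict(red=((172,4),150,70),orange=((5,16),170,120),yellow=((20,34),130,110),green=((45,85),110,40),blue=((105,125),150,60))
def blobs(d,c,amin=15):
    (lo,hi),s,v=COL[c]; h=d["hsv"]; H=h[:,:,0]
    m=((H>=lo)&(H<=hi)) if lo<hi else ((H>=lo)|(H<=hi))
    m=(m&(h[:,:,1]>=s)&(h[:,:,2]>=v)).astype(np.uint8)
    n,l,st,ce=cv2.connectedComponentsWithStats(m)
    out=[]
    for i in range(1,n):
        if st[i,4]>=amin:
            pts=np.argwhere(l==i)[:,::-1].astype(np.float32); out.append((st[i,4],ce[i].round(1),cv2.minAreaRect(pts),pts))
    return sorted(out,key=lambda o:-o[0])
E
python3 - <<'E'
from h import *
s,t=cam("scene"),cam("top")
for c in COL:
    for n,d in (("s",s),("t",t)):
        for a,ce,r,_ in blobs(d,c)[:4]: print(c,n,a,ce,np.round(r[0],1),np.round(r[1],1),round(r[2],1), plane(d,ce,0.0).round(3))
# box top corners from top image: dark-grey
h=t["hsv"];im=t["image"].astype(int)
g=((im.max(2)<115)).astype(np.uint8)
g=cv2.morphologyEx(g,cv2.MORPH_CLOSE,np.ones((5,5)))
n,l,st,ce=cv2.connectedComponentsWithStats(g)
i=l[175,240]; print("box",st[i]); 
m=(l==i).astype(np.uint8)*255; m=cv2.morphologyEx(m,cv2.MORPH_OPEN,np.ones((15,15)))
r=cv2.minAreaRect(np.argwhere(m)[:,::-1].astype(np.float32)); print(r)
B=[plane(t,p,0.07) for p in cv2.boxPoints(r)]; print(np.round(B,3))
big=cv2.resize(t["image"][100:280,95:345],None,fx=3.2,fy=3.2,interpolation=2)
cv2.imwrite("pics/crop1.png",big[:,:,::-1])
E
```

```text
red s 60 [257.6 216.2] [257.6 216.2] [8. 8.] 63.4 [0.558 0.001 0.   ]
red t 133 [213.6 360.4] [215.5 364. ] [38. 11.] 90.0 [0.099 0.095 0.   ]
red t 81 [282.9 156.5] [283.  156.5] [9.2 9.2] 45.0 [ 0.639 -0.077  0.   ]
orange s 286 [303.3 191.1] [304.3 191.2] [21.9 18.9] 33.7 [0.592 0.136 0.   ]
orange t 377 [223.9 152.2] [224. 152.] [22. 22.] 90.0 [ 0.647  0.082 -0.   ]
yellow s 65 [188.1 217. ] [188.2 216.6] [ 6.7 15.5] 51.3 [ 0.435 -0.119  0.   ]
yellow s 61 [214.3 185.7] [214.3 185.3] [ 6.4 14.1] 45.0 [ 0.416 -0.009  0.   ]
yellow s 47 [254.9 162.4] [255. 162.] [ 5.7 12.7] 45.0 [0.44  0.117 0.   ]
yellow t 32 [295.2 228.9] [295. 229.] [6. 4.] 90.0 [ 0.445 -0.113  0.   ]
yellow t 30 [305.8 229.3] [306. 229.] [6. 4.] 90.0 [ 0.444 -0.142  0.   ]
yellow t 29 [217.9 225.4] [218.  225.5] [5. 4.] 90.0 [0.45  0.093 0.   ]
yellow t 27 [254.7 236.1] [255. 236.] [4. 6.] 0.0 [ 0.423 -0.005  0.   ]
green s 16 [320.   97.5] [320.   97.5] [3. 4.] 90.0 [0.417 0.42  0.   ]
green t 59 [118.  214.5] [118.5 214.5] [ 5. 11.] 90.0 [0.474 0.359 0.   ]
blue s 5989 [123.7 288.9] [128.7 286.6] [81.4 89.8] 59.5 [ 0.468 -0.346  0.   ]
blue t 5026 [379.8 219.4] [379.9 219.4] [73.  69.8] 11.3 [ 0.475 -0.341  0.   ]
box [ 199  116  111   73 6144]
((254.5, 155.0), (66.0, 107.0), 90.0)
[[ 0.71   0.136  0.07 ]
 [ 0.716 -0.134  0.07 ]
 [ 0.549 -0.136  0.07 ]
 [ 0.543  0.131  0.07 ]]
```

View pics/crop1.png

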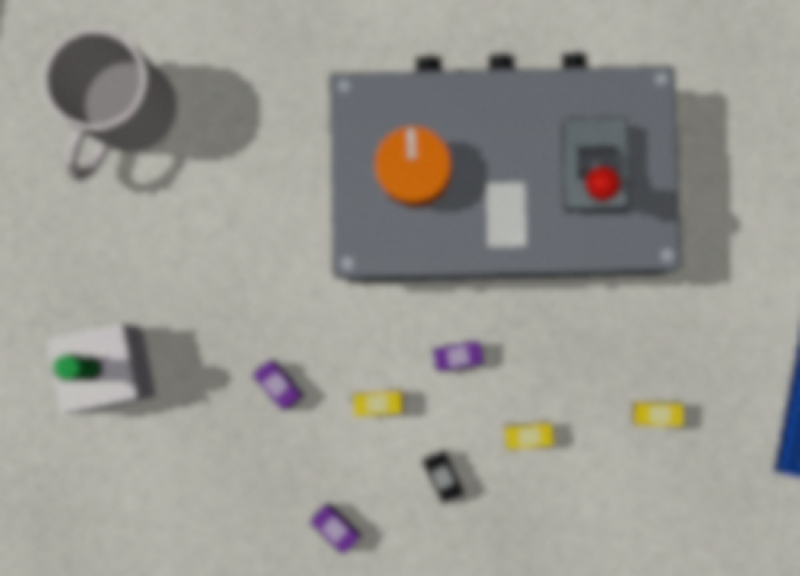

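Run:
```python
from h import *
s,t=cam("scene"),cam("top")
C=lambda x,y:np.array([95+x/3.2,100+y/3.2])-0.34
def show(n,X): print(n,X.round(4),"scene px",proj(s,X).round(1))
sc=[plane(t,C(*p),.07) for p in((344,86),(661,79),(347,264),(667,255))]
print("yaw from screws",[np.arctan2(*( (a-b)[[0,1]]*[-1,1])) for a,b in((sc[0],sc[1]),(sc[2],sc[3]))],"centre",np.mean(sc,0))
yaw=np.mean([np.arctan2(*( (a-b)[[0,1]]*[-1,1])) for a,b in((sc[0],sc[1]),(sc[2],sc[3]))]); ey=np.array([-np.sin(yaw),np.cos(yaw),0]); ex=np.array([ey[1],-ey[0],0])
cap=plane(t,C(413,164),.108); show("cap top",cap)
ball=tri(s,(257.6,216.2),t,(283,156.5)); show("ball tri",ball[0]); print(ball[1])
show("ball from cap, centre",cap-.14*ey)
print("ball lean x (box)",(ball[0]-cap)@ex,(ball[0]-cap)@ey)
for p in((378,404),(529,436),(659,415)): show("fuse",plane(t,C(*p),.022))
show("probe top",plane(t,C(69,367),.11)); print(tri(s,(320,97.5),t,(116.6,214.4)))
Q=blobs(t,"blue")[0][2]; print("tray",[plane(t,p,.02).round(3) for p in cv2.boxPoints(Q)])
show("mug",plane(t,C(97,82),.09)); show("dome",plane(t,(371,144),.03))
im=cv2.resize(s["image"][85:285,180:380],None,fx=3,fy=3,interpolation=2); cv2.imwrite("pics/crop2.png",im[:,:,::-1])
```

```text
yaw from screws [np.float64(0.04634235482258781), np.float64(0.04966929444388544)] centre [0.63403756 0.00500415 0.07      ]
cap top [0.6305 0.0744 0.108 ] scene px [303.5 191.1]
ball tri [ 0.614  -0.0646  0.1466] scene px [257.2 216.2]
0.001908178916725719
ball from cap, centre [ 0.6372 -0.0655  0.108 ] scene px [264.4 231.9]
ball lean x (box) -0.023142189089104415 -0.13800778982358852
fuse [0.4488 0.1045 0.022 ] scene px [254.2 162. ]
fuse [ 0.4251 -0.0189  0.022 ] scene px [213.8 185.3]
fuse [ 0.4442 -0.1248  0.022 ] scene px [187.9 216.1]
probe top [0.473 0.324 0.11 ] scene px [318.8  98.1]
(array([0.47415171, 0.32387895, 0.11227882]), np.float64(0.003955320224469111))
tray [array([ 0.401, -0.222,  0.02 ]), array([ 0.582, -0.257,  0.02 ]), array([ 0.548, -0.448,  0.02 ]), array([ 0.368, -0.41 ,  0.02 ])]
mug [0.6918 0.3192 0.09  ] scene px [385.7 149.4]
dome [ 0.6724 -0.307   0.03  ] scene px [197.3 334.5]
```

View pics/crop2.png

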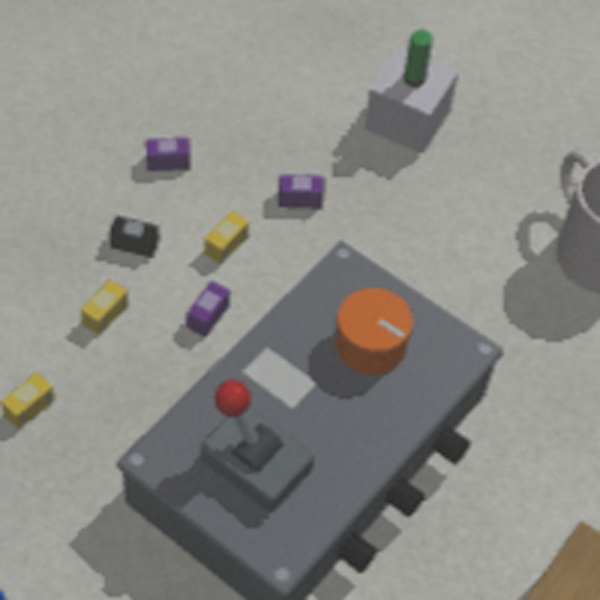

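```bash
cat > to.py <<'E'
import sys; from h import *
# usage: to.py x y z yaw   (yaw = world angle of tool x axis, tool down); prints mm offset and rotvec
def to(x,y,z,yaw):
    o=ctrl.get_obs(); A=R.from_rotvec(o["tool_rot"]); T=R.from_euler("z",yaw)*R.from_euler("x",np.pi)
    print("off",(A.inv().apply(np.array([x,y,z])-o["tool_pos"])*1000).round(1),"rot",(A.inv()*T).as_rotvec().round(3),"pos",o["tool_pos"].round(4),"q6",o["q"][5].round(2),"t",o["t"])
to(*map(float,sys.argv[1:5]))
E
python3 to.py 0.55 -0.066 0.26 0; python3 to.py 0.45 0.1 .26 1.5708
```

```text
off [ 522.  -439.4  -28.8] rot [-0.001 -0.     0.222] pos [ 0.1375 -0.6095  0.2309] q6 -0.12 t 0.3
off [ 460.9 -623.4  -28.7] rot [-1.000e-03 -1.000e-03 -1.349e+00] pos [ 0.1375 -0.6095  0.2309] q6 -0.12 t 0.3
```

```bash
python3 -m handwheel '[{"gripper":1,"offset":[32,-27,-4],"rotation":[0,0,0.03]},{"gripper":1,"offset":[65,-55,-8],"rotation":[0,0,0.06]},{"gripper":1,"offset":[98,-82,-12],"rotation":[0,0,0.08]},{"gripper":1,"offset":[130,-110,-16],"rotation":[0,0,0.11]},{"gripper":1,"offset":[163,-137,-20],"rotation":[0,0,0.14]},{"gripper":1,"offset":[196,-165,-24],"rotation":[0,0,0.17]},{"gripper":1,"offset":[228,-192,-27],"rotation":[0,0,0.19]},{"gripper":1,"offset":[261,-220,-29],"rotation":[0,0,0.222]}]' 60; python3 to.py 0.55 -0.066 0.26 0
```

```text
t: 1.3
tool_pos: [0.3444, -0.3365, 0.2606]
tool_rot: [3.141, -0.002, 0.001]
contact_force: [-0.2, 0.1, 0.6]
opening: 0.0001
grip_force: 0.0
off [ 205.2 -270.8    0.6] rot [ 0.001 -0.    -0.001] pos [ 0.3444 -0.3365  0.2606] q6 0.64 t 1.3
```

```bash
python3 -m handwheel '[{"gripper":1,"offset":[26,-34,0],"rotation":[0,0,0]},{"gripper":1,"offset":[52,-68,0],"rotation":[0,0,0]},{"gripper":1,"offset":[78,-102,0],"rotation":[0,0,0]},{"gripper":1,"offset":[104,-136,0],"rotation":[0,0,0]},{"gripper":1,"offset":[130,-170,0],"rotation":[0,0,0]},{"gripper":1,"offset":[156,-204,0],"rotation":[0,0,0]},{"gripper":1,"offset":[182,-238,0],"rotation":[0,0,0]},{"gripper":1,"offset":[205,-271,0],"rotation":[0,0,0]}]'
python3 -m handwheel '[{"gripper":1,"offset":[0,0,20],"rotation":[0,0,0]},{"gripper":1,"offset":[0,0,45],"rotation":[0,0,0]},{"gripper":1,"offset":[0,0,70],"rotation":[0,0,0]},{"gripper":1,"offset":[0,0,95],"rotation":[0,0,0]},{"gripper":1,"offset":[0,0,115],"rotation":[0,0,0]},{"gripper":1,"offset":[0,0,130],"rotation":[0,0,0]},{"gripper":1,"offset":[0,0,130],"rotation":[0,0,0]},{"gripper":1,"offset":[0,0,130],"rotation":[0,0,0]}]'; python3 to.py 0.638 -0.066 0.13 0
```

```text
t: 2.3
tool_pos: [0.5495, -0.0654, 0.2603]
tool_rot: [3.141, 0.0, 0.0]
contact_force: [0.4, -0.4, -0.2]
opening: -0.0001
grip_force: 0.0
t: 3.3
tool_pos: [0.5494, -0.0669, 0.1312]
tool_rot: [3.141, -0.0, 0.002]
contact_force: [-0.3, -0.3, 0.2]
opening: -0.0002
grip_force: 0.0
off [88.6 -0.9  1.3] rot [ 0.    -0.001 -0.   ] pos [ 0.5494 -0.0669  0.1312] q6 1.32 t 3.3
```

```bash
python3 -m handwheel '[{"gripper":1,"offset":[15,0,0],"rotation":[0,0,0]},{"gripper":1,"offset":[30,0,0],"rotation":[0,0,0]},{"gripper":1,"offset":[42,0,0],"rotation":[0,0,0]},{"gripper":1,"offset":[54,0,0],"rotation":[0,0,0]},{"gripper":1,"offset":[66,0,0],"rotation":[0,0,0]},{"gripper":1,"offset":[78,0,0],"rotation":[0,0,0]},{"gripper":1,"offset":[86,0,0],"rotation":[0,0,0]},{"gripper":1,"offset":[88,0,0],"rotation":[0,0,0]}]'
python3 - <<'E'
from h import *
s,t=cam("scene"),cam("top")
for c in("red","orange"):
    for d in (s,t): print(c,[(a,ce) for a,ce,_,_ in blobs(d,c)[:3]])
E
```

```text
t: 4.3
tool_pos: [0.6369, -0.0666, 0.1297]
tool_rot: [-3.141, 0.0, 0.001]
contact_force: [-2.0, 0.6, -1.6]
opening: 0.0
grip_force: 0.7
red [(np.int32(88), array([274.2, 229.6]))]
red []
orange [(np.int32(333), array([303.6, 191.1]))]
orange [(np.int32(379), array([224. , 152.4]))]
```

```bash
python3 -m handwheel '[{"gripper":1,"offset":[2,0,0],"rotation":[0,0,0]},{"gripper":1,"offset":[4,0,0],"rotation":[0,0,0]},{"gripper":1,"offset":[4,0,0],"rotation":[0,0,0]},{"gripper":1,"offset":[0,0,0],"rotation":[0,0,0]},{"gripper":1,"offset":[-20,0,-5],"rotation":[0,0,0]},{"gripper":1,"offset":[-50,0,-25],"rotation":[0,0,0]},{"gripper":1,"offset":[-80,0,-65],"rotation":[0,0,0]},{"gripper":1,"offset":[-110,0,-110],"rotation":[0,0,0]}]'
python3 - <<'E'
from h import *
s,t=cam("scene"),cam("top")
a,b=blobs(s,"red")[0],blobs(t,"red"); print(a[1],[x[1] for x in b[:3]])
for z in(.14,.147): print(plane(s,a[1],z))
for x in b[:2]: print(tri(s,a[1],t,x[1]))
E
python3 to.py 0.6305 0.075 0.24 -1.3
```

```text
t: 5.4
tool_pos: [0.5256, -0.0666, 0.2413]
tool_rot: [-3.142, 0.0, -0.001]
contact_force: [1.2, 0.2, 0.2]
opening: 0.0001
grip_force: 0.0
[275.8 230.5] []
[ 0.66341989 -0.06007297  0.14      ]
[ 0.66573881 -0.06317436  0.147     ]
off [ 102.1 -142.5    8.8] rot [-0.005 -0.013  1.299] pos [ 0.5282 -0.0674  0.248 ] q6 1.3 t 5.5
```

```bash
python3 -m handwheel '[{"gripper":-1,"offset":[14,-20,1],"rotation":[0,0,0.18]},{"gripper":-1,"offset":[28,-40,2],"rotation":[0,0,0.36]},{"gripper":-1,"offset":[42,-60,4],"rotation":[0,0,0.54]},{"gripper":-1,"offset":[56,-80,5],"rotation":[0,0,0.72]},{"gripper":-1,"offset":[70,-100,6],"rotation":[0,0,0.9]},{"gripper":-1,"offset":[84,-120,7],"rotation":[0,0,1.08]},{"gripper":-1,"offset":[102,-142,8],"rotation":[0,0,1.2]},{"gripper":-1,"offset":[102,-142,8],"rotation":[0,0,1.3]}]'; python3 to.py 0.6305 0.075 0.08 -1.3
python3 - <<'E'
from h import *
s,t=cam("scene"),cam("top")
b=cv2.resize(s["image"][110:230,220:370],None,fx=5,fy=5,interpolation=2); cv2.imwrite("pics/crop3.png",b[:,:,::-1])
E
```

```text
t: 6.5
tool_pos: [0.6296, 0.0768, 0.2317]
tool_rot: [-2.499, 1.903, 0.0]
contact_force: [-0.4, -0.3, 0.4]
opening: 0.0853
grip_force: 0.0
off [  2.   -0.3 151.7] rot [-0.     0.    -0.002] pos [0.6296 0.0768 0.2317] q6 2.88 t 6.5
```

View pics/crop3.png

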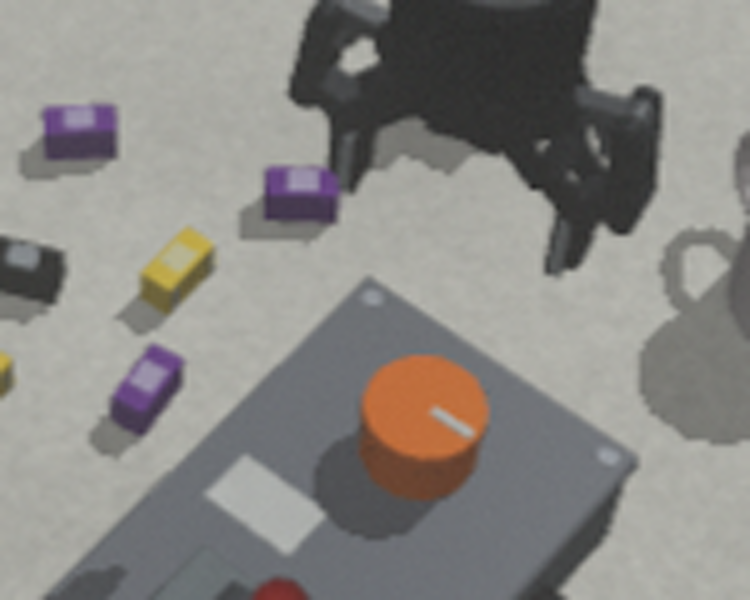

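The cap's top centre is at scene px (304.6,191.2), within about 2 mm of the top-view estimate. The open gripper hangs above and behind it, so I'll descend.

```bash
python3 -m handwheel '[{"gripper":-1,"offset":[1,0,25],"rotation":[0,0,0]},{"gripper":-1,"offset":[1,0,55],"rotation":[0,0,0]},{"gripper":-1,"offset":[1,0,85],"rotation":[0,0,0]},{"gripper":-1,"offset":[1,0,110],"rotation":[0,0,0]},{"gripper":-1,"offset":[1,0,130],"rotation":[0,0,0]},{"gripper":-1,"offset":[1,0,142],"rotation":[0,0,0]},{"gripper":-1,"offset":[1,0,150],"rotation":[0,0,0]},{"gripper":-1,"offset":[1,0,152],"rotation":[0,0,0]}]' 30
python3 -m handwheel '[{"gripper":-0.5,"offset":[0,0,0],"rotation":[0,0,0]},{"gripper":0,"offset":[0,0,0],"rotation":[0,0,0]},{"gripper":0.5,"offset":[0,0,0],"rotation":[0,0,0]},{"gripper":1,"offset":[0,0,0],"rotation":[0,0,0]},{"gripper":1,"offset":[0,0,0],"rotation":[0,0,0]},{"gripper":1,"offset":[0,0,0],"rotation":[0,0,0]},{"gripper":1,"offset":[0,0,0],"rotation":[0,0,0]},{"gripper":1,"offset":[0,0,0],"rotation":[0,0,0]}]' 30
```

```text
t: 7.6
tool_pos: [0.6292, 0.0743, 0.0804]
tool_rot: [-2.501, 1.901, -0.0]
contact_force: [-0.4, 0.9, 0.5]
opening: 0.0853
grip_force: 0.0
t: 8.6
tool_pos: [0.6308, 0.0745, 0.0819]
tool_rot: [-2.498, 1.9, -0.005]
contact_force: [4.7, 1.9, 3.0]
opening: 0.0568
grip_force: 32.4
```

```bash
python3 -m handwheel '[{"gripper":1,"offset":[0,0,-0.5],"rotation":[0,0,-0.18]},{"gripper":1,"offset":[0,0,-1],"rotation":[0,0,-0.36]},{"gripper":1,"offset":[0,0,-1.5],"rotation":[0,0,-0.54]},{"gripper":1,"offset":[0,0,-2],"rotation":[0,0,-0.72]},{"gripper":1,"offset":[0,0,-2.6],"rotation":[0,0,-0.9]},{"gripper":1,"offset":[0,0,-3.1],"rotation":[0,0,-1.08]},{"gripper":1,"offset":[0,0,-3.6],"rotation":[0,0,-1.26]},{"gripper":1,"offset":[0,0,-4.1],"rotation":[0,0,-1.44]}]'
python3 - <<'E'
from h import *
s=cam("scene"); b=cv2.resize(s["image"][110:230,220:370],None,fx=4,fy=4,interpolation=2); cv2.imwrite("pics/crop4.png",b[:,:,::-1])
E
```

```text
t: 9.6
tool_pos: [0.6306, 0.0751, 0.0856]
tool_rot: [-3.132, -0.227, -0.006]
contact_force: [5.4, 2.5, 2.0]
opening: 0.0567
grip_force: 32.5
```

View pics/crop4.png

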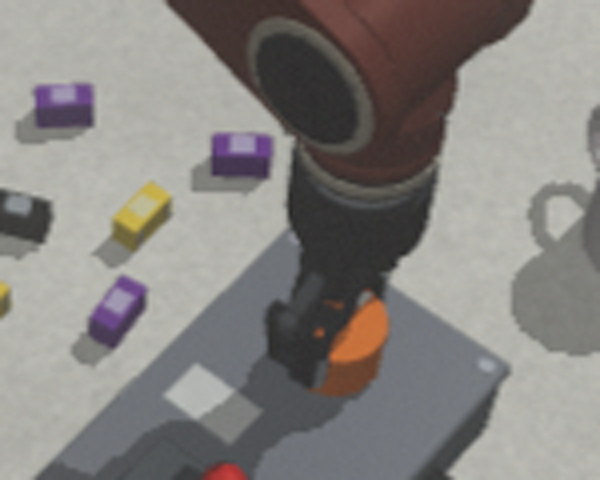

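The fingers hold the cap at crop (350,345) and it seems to be turning. The forces are small, so I'll carry on.

```bash
python3 -m handwheel '[{"gripper":1,"offset":[0,0,-0.5],"rotation":[0,0,-0.18]},{"gripper":1,"offset":[0,0,-1],"rotation":[0,0,-0.36]},{"gripper":1,"offset":[0,0,-1.5],"rotation":[0,0,-0.54]},{"gripper":1,"offset":[0,0,-2],"rotation":[0,0,-0.72]},{"gripper":1,"offset":[0,0,-2.6],"rotation":[0,0,-0.9]},{"gripper":1,"offset":[0,0,-3.1],"rotation":[0,0,-1.08]},{"gripper":1,"offset":[0,0,-3.6],"rotation":[0,0,-1.26]},{"gripper":1,"offset":[0,0,-4.1],"rotation":[0,0,-1.44]}]'; python3 -m handwheel '[{"gripper":1,"offset":[0,0,-0.5],"rotation":[0,0,-0.18]},{"gripper":1,"offset":[0,0,-1],"rotation":[0,0,-0.36]},{"gripper":1,"offset":[0,0,-1.5],"rotation":[0,0,-0.54]},{"gripper":1,"offset":[0,0,-2],"rotation":[0,0,-0.72]},{"gripper":1,"offset":[0,0,-2.6],"rotation":[0,0,-0.9]},{"gripper":1,"offset":[0,0,-3.1],"rotation":[0,0,-1.08]},{"gripper":1,"offset":[0,0,-3.6],"rotation":[0,0,-1.26]},{"gripper":1,"offset":[0,0,-4.1],"rotation":[0,0,-1.44]}]'; python3 -m handwheel '[{"gripper":1,"offset":[0,0,-0.5],"rotation":[0,0,-0.15]},{"gripper":1,"offset":[0,0,-1],"rotation":[0,0,-0.3]},{"gripper":1,"offset":[0,0,-1.5],"rotation":[0,0,-0.45]},{"gripper":1,"offset":[0,0,-2],"rotation":[0,0,-0.6]},{"gripper":1,"offset":[0,0,-3],"rotation":[0,0,-0.6]},{"gripper":1,"offset":[0,0,-5],"rotation":[0,0,-0.6]},{"gripper":1,"offset":[0,0,-7],"rotation":[0,0,-0.6]},{"gripper":1,"offset":[0,0,-7],"rotation":[0,0,-0.6]}]'; python3 to.py .45 -.3 .3 3.14
```

```text
t: 10.65
tool_pos: [0.6304, 0.0749, 0.0896]
tool_rot: [2.204, 2.236, 0.005]
contact_force: [4.9, 3.6, 3.4]
opening: 0.0567
grip_force: 32.7
t: 11.65
tool_pos: [0.6298, 0.0749, 0.0936]
tool_rot: [0.183, 3.134, 0.002]
contact_force: [3.4, 2.0, 3.8]
opening: 0.0566
grip_force: 32.8
t: 12.65
tool_pos: [0.6291, 0.0742, 0.0984]
tool_rot: [-0.74, 3.053, -0.001]
contact_force: [6.3, 0.2, -4.4]
opening: 0.0569
grip_force: 33.2
off [ 330.4 -250.8 -201.6] rot [-0.     0.     0.477] pos [0.6291 0.0742 0.0984] q6 -2.05 t 12.65
```

```bash
python3 -m handwheel '[{"gripper":1,"offset":[0,0,0],"rotation":[0,0,-0.15]},{"gripper":1,"offset":[0,0,-1],"rotation":[0,0,-0.3]},{"gripper":1,"offset":[0,0,-2],"rotation":[0,0,-0.45]},{"gripper":1,"offset":[0,0,-3],"rotation":[0,0,-0.6]},{"gripper":1,"offset":[0,0,-4],"rotation":[0,0,-0.6]},{"gripper":1,"offset":[0,0,-6],"rotation":[0,0,-0.6]},{"gripper":1,"offset":[0,0,-8],"rotation":[0,0,-0.6]},{"gripper":1,"offset":[0,0,-8],"rotation":[0,0,-0.6]}]'; python3 to.py .45 -.3 .3 3.14
```

```text
t: 13.65
tool_pos: [0.6286, 0.0744, 0.1073]
tool_rot: [1.611, -2.696, -0.001]
contact_force: [0.0, 0.9, -0.5]
opening: 0.0571
grip_force: 33.5
off [ 414.4  -19.8 -192.5] rot [ 1.000e-03 -1.000e-03  1.079e+00] pos [0.6286 0.0744 0.1073] q6 -2.65 t 13.65
```

```bash
python3 -m handwheel '[{"gripper":1,"offset":[0,0,-8],"rotation":[0,0,0]},{"gripper":1,"offset":[0,0,-20],"rotation":[0,0,0]},{"gripper":1,"offset":[0,0,-40],"rotation":[0,0,0]},{"gripper":1,"offset":[0,0,-65],"rotation":[0,0,0]},{"gripper":1,"offset":[0,0,-90],"rotation":[0,0,0]},{"gripper":1,"offset":[0,0,-115],"rotation":[0,0,0]},{"gripper":1,"offset":[0,0,-132],"rotation":[0,0,0]},{"gripper":1,"offset":[0,0,-135],"rotation":[0,0,0]}]'; python3 to.py .514 -.342 .22 2.95;  python3 - <<'E'
from h import *
s=cam("scene"); print(proj(s,(.629,.075,.25))); print([(a,c) for a,c,_,_ in blobs(s,"orange")[:2]])
cv2.imwrite("pics/scene5.png",s["image"][:,:,::-1])
E
```

```text
t: 14.65
tool_pos: [0.6299, 0.0743, 0.2452]
tool_rot: [-1.611, 2.693, -0.003]
contact_force: [0.7, -0.2, -1.2]
opening: 0.0566
grip_force: 33.5
off [421.7 -94.7  24.8] rot [-0.002  0.004  1.27 ] pos [0.6299 0.0743 0.2452] q6 -2.65 t 14.65
[309.69354882 152.502208  ]
[(np.int32(121), array([306.6, 147.8]))]
```

View pics/scene5.png

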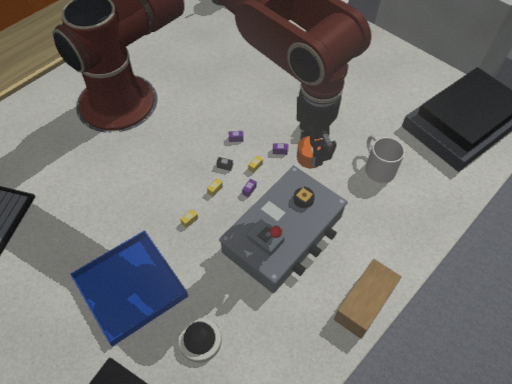

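The cap is off and in the gripper at (312,150). The brass terminal shows at (304,196), and the lever ball at (276,231) is thrown over. Next I carry the cap to the tray.

```bash
python3 -m handwheel '[{"gripper":1,"offset":[35,-8,0],"rotation":[0,0,0.1]},{"gripper":1,"offset":[90,-20,0],"rotation":[0,0,0.27]},{"gripper":1,"offset":[145,-33,2],"rotation":[0,0,0.44]},{"gripper":1,"offset":[200,-45,5],"rotation":[0,0,0.61]},{"gripper":1,"offset":[255,-57,10],"rotation":[0,0,0.78]},{"gripper":1,"offset":[310,-70,15],"rotation":[0,0,0.95]},{"gripper":1,"offset":[365,-82,20],"rotation":[0,0,1.12]},{"gripper":1,"offset":[421,-95,25],"rotation":[0,0,1.27]}]'; python3 to.py .514 -.342 .03 2.95
```

```text
t: 15.7
tool_pos: [0.5124, -0.3427, 0.2159]
tool_rot: [-0.309, -3.125, -0.002]
contact_force: [0.6, -0.5, -0.9]
opening: 0.0569
grip_force: 33.5
off [ -1.8   0.7 185.9] rot [ 0.001 -0.002 -0.005] pos [ 0.5124 -0.3427  0.2159] q6 -2.08 t 15.7
```

```bash
python3 -m handwheel '[{"gripper":1,"offset":[-1,0,25],"rotation":[0,0,0]},{"gripper":1,"offset":[-1,0,60],"rotation":[0,0,0]},{"gripper":1,"offset":[-1,0,95],"rotation":[0,0,0]},{"gripper":1,"offset":[-1,0,130],"rotation":[0,0,0]},{"gripper":1,"offset":[-1,0,160],"rotation":[0,0,0]},{"gripper":1,"offset":[-1,0,178],"rotation":[0,0,0]},{"gripper":1,"offset":[-1,0,188],"rotation":[0,0,0]},{"gripper":1,"offset":[-1,0,190],"rotation":[0,0,0]}]'; python3 -m handwheel '[{"gripper":0.2,"offset":[0,0,0],"rotation":[0,0,0]},{"gripper":0,"offset":[0,0,0],"rotation":[0,0,0]},{"gripper":-0.3,"offset":[0,0,0],"rotation":[0,0,0]},{"gripper":-0.8,"offset":[0,0,0],"rotation":[0,0,0]},{"gripper":-0.8,"offset":[0,0,-10],"rotation":[0,0,0]},{"gripper":-0.8,"offset":[0,0,-40],"rotation":[0,0,0]},{"gripper":-0.8,"offset":[0,0,-80],"rotation":[0,0,0]},{"gripper":-0.8,"offset":[0,0,-130],"rotation":[0,0,0]}]'; python3 to.py .444 -.125 .15 1.57;  python3 - <<'E'
from h import *
s,t=cam("scene"),cam("top")
b=np.hstack([cv2.resize(d["image"][y:y+150,x:x+195],None,fx=2,fy=2,interpolation=2) for d,x,y in((s,60,200),(t,225,150))])
cv2.imwrite("pics/c6.png",b[:,:,::-1])
for c in("orange","yellow"):
    for d in(s,t): print(c,[(a,ce) for a,ce,_,_ in blobs(d,c,8)[:7]])
E
```

```text
t: 16.7
tool_pos: [0.5146, -0.3417, 0.0274]
tool_rot: [-0.301, -3.127, -0.0]
contact_force: [1.0, -0.6, -0.4]
opening: 0.0568
grip_force: 33.5
t: 17.7
tool_pos: [0.5142, -0.3413, 0.1587]
tool_rot: [-0.301, -3.126, -0.001]
contact_force: [0.6, -0.2, 0.6]
opening: 0.0766
grip_force: 0.0
off [110.1 199.    8.9] rot [-0.00e+00 -1.00e-03  1.38e+00] pos [ 0.5142 -0.3413  0.1587] q6 -2.09 t 17.7
orange [(np.int32(442), array([136.7, 294.6]))]
orange [(np.int32(309), array([382.3, 204.1]))]
yellow [(np.int32(66), array([188.1, 217.1])), (np.int32(62), array([303.8, 194.5])), (np.int32(60), array([214.4, 185.7])), (np.int32(47), array([255. , 162.3]))]
yellow [(np.int32(146), array([223.8, 151.9])), (np.int32(32), array([295.2, 228.9])), (np.int32(29), array([305.9, 229.3])), (np.int32(28), array([217.9, 225.5])), (np.int32(26), array([254.6, 236. ])), (np.int32(26), array([265.2, 235.5])), (np.int32(24), array([207.5, 226. ]))]
```

View pics/c6.png

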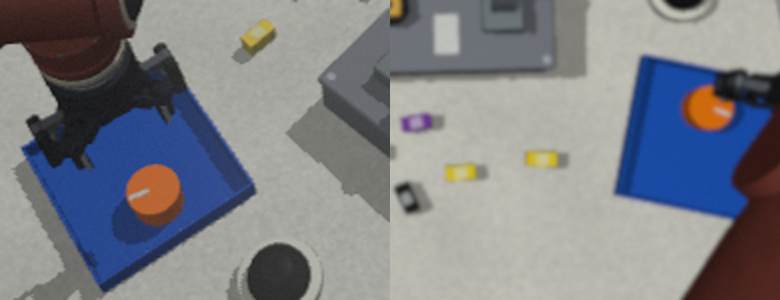

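```bash
python3 -m handwheel '[{"gripper":-0.5,"offset":[14,25,0],"rotation":[0,0,0.18]},{"gripper":-0.2,"offset":[28,50,0],"rotation":[0,0,0.36]},{"gripper":-0.2,"offset":[42,75,0],"rotation":[0,0,0.54]},{"gripper":-0.2,"offset":[56,100,0],"rotation":[0,0,0.72]},{"gripper":-0.2,"offset":[70,125,0],"rotation":[0,0,0.9]},{"gripper":-0.2,"offset":[84,150,0],"rotation":[0,0,1.08]},{"gripper":-0.2,"offset":[98,175,10],"rotation":[0,0,1.24]},{"gripper":-0.2,"offset":[110,199,20],"rotation":[0,0,1.38]}]'; python3 to.py .444 -.125 .006 1.57
python3 - <<'E'
from h import *
s,t=cam("scene"),cam("top")
print("port",plane(t,(223.8,151.9),.093),plane(s,(303.8,194.5),.093),tri(s,(303.8,194.5),t,(223.8,151.9)))
for p in((300.5,229.1),(259.9,235.8),(212.7,225.7)): print(plane(t,p,.024).round(4))
for p in((188.1,217),(214.3,185.7),(254.9,162.4)): print(plane(s,p,.018).round(4))
E
```

```text
t: 18.8
tool_pos: [0.4444, -0.1246, 0.1378]
tool_rot: [2.227, 2.214, 0.001]
contact_force: [-0.1, -0.5, -0.6]
opening: 0.0511
grip_force: 0.0
off [ -0.3  -0.5 131.8] rot [ 0.001  0.    -0.005] pos [ 0.4444 -0.1246  0.1378] q6 -0.43 t 18.8
port [0.63083854 0.07527469 0.093     ] [0.6316873  0.07613177 0.093     ] (array([0.63127892, 0.07572596, 0.09284846]), np.float64(0.0011856733981192285))
[ 0.4449 -0.1243  0.024 ]
[ 0.4255 -0.0187  0.024 ]
[0.4493 0.1046 0.024 ]
[ 0.4444 -0.1248  0.018 ]
[ 0.4249 -0.0171  0.018 ]
[0.4491 0.107  0.018 ]
```

```bash
python3 -m handwheel '[{"gripper":-0.2,"offset":[0,0,25],"rotation":[0,0,0]},{"gripper":-0.2,"offset":[0,0,55],"rotation":[0,0,0]},{"gripper":-0.2,"offset":[0,0,85],"rotation":[0,0,0]},{"gripper":-0.2,"offset":[0,0,110],"rotation":[0,0,0]},{"gripper":-0.2,"offset":[0,0,125],"rotation":[0,0,0]},{"gripper":-0.2,"offset":[0,0,132],"rotation":[0,0,0]},{"gripper":-0.2,"offset":[0,0,132],"rotation":[0,0,0]},{"gripper":0.2,"offset":[0,0,132],"rotation":[0,0,0]}]' 25; python3 -m handwheel '[{"gripper":0.6,"offset":[0,0,0],"rotation":[0,0,0]},{"gripper":1,"offset":[0,0,0],"rotation":[0,0,0]},{"gripper":1,"offset":[0,0,0],"rotation":[0,0,0]},{"gripper":1,"offset":[0,0,0],"rotation":[0,0,0]},{"gripper":1,"offset":[0,0,-20],"rotation":[0,0,0]},{"gripper":1,"offset":[0,0,-50],"rotation":[0,0,0]},{"gripper":1,"offset":[0,0,-80],"rotation":[0,0,0]},{"gripper":1,"offset":[0,0,-90],"rotation":[0,0,0]}]'; python3 to.py .416 -.372 .1 2.95
```

```text
t: 19.9
tool_pos: [0.4455, -0.1258, 0.0067]
tool_rot: [2.221, 2.219, 0.001]
contact_force: [0.2, 0.5, 0.1]
opening: 0.035
grip_force: 0.0
t: 20.9
tool_pos: [0.4455, -0.1258, 0.0972]
tool_rot: [2.22, 2.218, 0.002]
contact_force: [-0.6, -0.4, -1.1]
opening: 0.0192
grip_force: 24.7
off [-246.2  -29.2   -2.5] rot [ 1.00e-03  3.00e-03 -1.38e+00] pos [ 0.4455 -0.1258  0.0972] q6 -0.44 t 20.9
```

```bash
python3 -m handwheel '[{"gripper":1,"offset":[-30,-4,-5],"rotation":[0,0,-0.18]},{"gripper":1,"offset":[-60,-8,-5],"rotation":[0,0,-0.36]},{"gripper":1,"offset":[-90,-11,-5],"rotation":[0,0,-0.54]},{"gripper":1,"offset":[-120,-15,-5],"rotation":[0,0,-0.72]},{"gripper":1,"offset":[-155,-19,-5],"rotation":[0,0,-0.9]},{"gripper":1,"offset":[-190,-23,-5],"rotation":[0,0,-1.08]},{"gripper":1,"offset":[-220,-27,-3],"rotation":[0,0,-1.24]},{"gripper":1,"offset":[-247,-29,0],"rotation":[0,0,-1.38]}]'; python3 -m handwheel '[{"gripper":1,"offset":[0,0,20],"rotation":[0,0,0]},{"gripper":1,"offset":[0,0,50],"rotation":[0,0,0]},{"gripper":1,"offset":[0,0,75],"rotation":[0,0,0]},{"gripper":1,"offset":[0,0,84],"rotation":[0,0,0]},{"gripper":1,"offset":[0,0,84],"rotation":[0,0,0]},{"gripper":0.3,"offset":[0,0,84],"rotation":[0,0,0]},{"gripper":0.1,"offset":[0,0,84],"rotation":[0,0,0]},{"gripper":0.1,"offset":[0,0,84],"rotation":[0,0,0]}]'; python3 -m handwheel '[{"gripper":0.1,"offset":[0,0,-15],"rotation":[0,0,0]},{"gripper":0.1,"offset":[0,0,-40],"rotation":[0,0,0]},{"gripper":-0.2,"offset":[0,0,-70],"rotation":[0,0,0]},{"gripper":-0.2,"offset":[0,0,-100],"rotation":[0,0,0]},{"gripper":-0.2,"offset":[0,0,-110],"rotation":[0,0,0]},{"gripper":-0.2,"offset":[0,0,-110],"rotation":[0,0,0]},{"gripper":-0.2,"offset":[0,0,-110],"rotation":[0,0,0]},{"gripper":-0.2,"offset":[0,0,-110],"rotation":[0,0,0]}]';python3 to.py .4253 -.0185 .1 1.6
python3 - <<'E'
from h import *
s,t=cam("scene"),cam("top")
for d in(s,t): print([(a,ce) for a,ce,_,_ in blobs(d,"yellow",8)[:9]])
E
```

```text
t: 21.9
tool_pos: [0.4145, -0.3729, 0.094]
tool_rot: [-0.294, -3.126, -0.002]
contact_force: [0.4, 0.7, 0.6]
opening: 0.0191
grip_force: 24.7
t: 22.9
tool_pos: [0.4153, -0.3722, 0.0115]
tool_rot: [-0.301, -3.127, -0.0]
contact_force: [0.5, -0.9, 0.2]
opening: 0.0386
grip_force: 0.0
t: 23.9
tool_pos: [0.4147, -0.3717, 0.12]
tool_rot: [-0.301, -3.125, -0.003]
contact_force: [-1.6, 0.8, 0.3]
opening: 0.051
grip_force: 0.0
off [ 56.9 348.7  20.7] rot [-0.    -0.003  1.35 ] pos [ 0.4147 -0.3717  0.12  ] q6 -2.24 t 23.9
[(np.int32(85), array([ 97.8, 276.7])), (np.int32(60), array([214.4, 185.7])), (np.int32(60), array([304.1, 194.6])), (np.int32(48), array([254.9, 162.4]))]
[(np.int32(140), array([223.9, 151.8])), (np.int32(74), array([392.6, 243.2])), (np.int32(29), array([217.9, 225.4])), (np.int32(26), array([265.2, 235.5])), (np.int32(25), array([254.6, 236.1])), (np.int32(24), array([207.5, 226. ]))]
```

```bash
python3 -m handwheel '[{"gripper":-0.2,"offset":[7,44,3],"rotation":[0,0,0.17]},{"gripper":-0.2,"offset":[14,88,6],"rotation":[0,0,0.34]},{"gripper":-0.2,"offset":[21,132,9],"rotation":[0,0,0.51]},{"gripper":-0.2,"offset":[28,176,12],"rotation":[0,0,0.68]},{"gripper":-0.2,"offset":[36,220,14],"rotation":[0,0,0.85]},{"gripper":-0.2,"offset":[43,264,16],"rotation":[0,0,1.02]},{"gripper":-0.2,"offset":[50,308,18],"rotation":[0,0,1.19]},{"gripper":-0.2,"offset":[57,349,20],"rotation":[0,0,1.35]}]'; python3 to.py .4253 -.0185 .006 1.6
```

```text
t: 25.0
tool_pos: [0.4256, -0.0174, 0.1013]
tool_rot: [-2.195, -2.248, -0.0]
contact_force: [0.3, 0.3, -0.4]
opening: 0.0511
grip_force: 0.0
off [-1.1 -0.4 95.3] rot [-0.    -0.    -0.006] pos [ 0.4256 -0.0174  0.1013] q6 -0.24 t 25.0
```

```bash
python3 -m handwheel '[{"gripper":-0.2,"offset":[-1,0,20],"rotation":[0,0,0]},{"gripper":-0.2,"offset":[-1,0,45],"rotation":[0,0,0]},{"gripper":-0.2,"offset":[-1,0,70],"rotation":[0,0,0]},{"gripper":-0.2,"offset":[-1,0,90],"rotation":[0,0,0]},{"gripper":-0.2,"offset":[-1,0,95],"rotation":[0,0,0]},{"gripper":-0.2,"offset":[-1,0,95],"rotation":[0,0,0]},{"gripper":0.2,"offset":[-1,0,95],"rotation":[0,0,0]},{"gripper":0.6,"offset":[-1,0,95],"rotation":[0,0,0]}]' 25; python3 -m handwheel '[{"gripper":1,"offset":[0,0,0],"rotation":[0,0,0]},{"gripper":1,"offset":[0,0,0],"rotation":[0,0,0]},{"gripper":1,"offset":[0,0,0],"rotation":[0,0,0]},{"gripper":1,"offset":[0,0,0],"rotation":[0,0,0]},{"gripper":1,"offset":[0,0,-20],"rotation":[0,0,0]},{"gripper":1,"offset":[0,0,-50],"rotation":[0,0,0]},{"gripper":1,"offset":[0,0,-80],"rotation":[0,0,0]},{"gripper":1,"offset":[0,0,-90],"rotation":[0,0,0]}]'; python3 to.py .426 -.323 .1 2.95
```

```text
t: 26.0
tool_pos: [0.4269, -0.0201, 0.0077]
tool_rot: [2.188, 2.252, 0.002]
contact_force: [1.7, -1.1, 0.1]
opening: 0.0189
grip_force: 26.0
t: 27.0
tool_pos: [0.4269, -0.0201, 0.0983]
tool_rot: [2.187, 2.252, 0.003]
contact_force: [-0.3, -0.6, -0.9]
opening: 0.0192
grip_force: 26.0
off [-302.7   -9.7   -1.5] rot [ 0.002  0.003 -1.35 ] pos [ 0.4269 -0.0201  0.0983] q6 -0.25 t 27.0
```

```bash
python3 -m handwheel '[{"gripper":1,"offset":[-38,-1,-5],"rotation":[0,0,-0.17]},{"gripper":1,"offset":[-76,-2,-5],"rotation":[0,0,-0.34]},{"gripper":1,"offset":[-114,-4,-5],"rotation":[0,0,-0.51]},{"gripper":1,"offset":[-152,-5,-5],"rotation":[0,0,-0.68]},{"gripper":1,"offset":[-190,-6,-5],"rotation":[0,0,-0.85]},{"gripper":1,"offset":[-228,-7,-5],"rotation":[0,0,-1.02]},{"gripper":1,"offset":[-266,-8,-3],"rotation":[0,0,-1.19]},{"gripper":1,"offset":[-303,-10,0],"rotation":[0,0,-1.35]}]'; python3 -m handwheel '[{"gripper":1,"offset":[0,0,20],"rotation":[0,0,0]},{"gripper":1,"offset":[0,0,50],"rotation":[0,0,0]},{"gripper":1,"offset":[0,0,75],"rotation":[0,0,0]},{"gripper":1,"offset":[0,0,84],"rotation":[0,0,0]},{"gripper":1,"offset":[0,0,84],"rotation":[0,0,0]},{"gripper":0.3,"offset":[0,0,84],"rotation":[0,0,0]},{"gripper":0.1,"offset":[0,0,84],"rotation":[0,0,0]},{"gripper":0.1,"offset":[0,0,84],"rotation":[0,0,0]}]'; python3 -m handwheel '[{"gripper":0.1,"offset":[0,0,-15],"rotation":[0,0,0]},{"gripper":0.1,"offset":[0,0,-40],"rotation":[0,0,0]},{"gripper":-0.2,"offset":[0,0,-70],"rotation":[0,0,0]},{"gripper":-0.2,"offset":[0,0,-100],"rotation":[0,0,0]},{"gripper":-0.2,"offset":[0,0,-110],"rotation":[0,0,0]},{"gripper":-0.2,"offset":[0,0,-110],"rotation":[0,0,0]},{"gripper":-0.2,"offset":[0,0,-110],"rotation":[0,0,0]},{"gripper":-0.2,"offset":[0,0,-110],"rotation":[0,0,0]}]';python3 to.py .4493 .1055 .1 1.64
python3 - <<'E'
from h import *
s,t=cam("scene"),cam("top")
for d in(s,t): print([(a,ce) for a,ce,_,_ in blobs(d,"yellow",8)[:9]])
E
```

```text
t: 28.0
tool_pos: [0.424, -0.3238, 0.0951]
tool_rot: [-0.293, -3.126, -0.002]
contact_force: [0.9, 0.2, -0.4]
opening: 0.0191
grip_force: 25.9
t: 29.0
tool_pos: [0.4248, -0.3231, 0.0127]
tool_rot: [0.301, 3.127, -0.0]
contact_force: [-0.1, -0.8, -0.1]
opening: 0.0385
grip_force: 0.0
t: 30.0
tool_pos: [0.4241, -0.3224, 0.121]
tool_rot: [-0.301, -3.125, -0.003]
contact_force: [-0.3, -0.6, 0.2]
opening: 0.051
grip_force: 0.0
off [ 56.8 424.8  21.8] rot [-0.    -0.003  1.31 ] pos [ 0.4241 -0.3224  0.121 ] q6 -2.17 t 30.0
[(np.int32(79), array([117.3, 265.1])), (np.int32(74), array([ 98. , 276.2])), (np.int32(61), array([303.9, 194.8])), (np.int32(48), array([254.9, 162.4]))]
[(np.int32(145), array([223.8, 151.8])), (np.int32(51), array([373.9, 241.5])), (np.int32(28), array([217.9, 225.5])), (np.int32(24), array([207.5, 226. ])), (np.int32(9), array([392.3, 248.6]))]
```

```bash
python3 -m handwheel '[{"gripper":-0.2,"offset":[7,53,3],"rotation":[0,0,0.17]},{"gripper":-0.2,"offset":[14,106,6],"rotation":[0,0,0.34]},{"gripper":-0.2,"offset":[21,160,9],"rotation":[0,0,0.51]},{"gripper":-0.2,"offset":[28,214,12],"rotation":[0,0,0.68]},{"gripper":-0.2,"offset":[36,268,14],"rotation":[0,0,0.85]},{"gripper":-0.2,"offset":[43,322,16],"rotation":[0,0,1.02]},{"gripper":-0.2,"offset":[50,374,18],"rotation":[0,0,1.17]},{"gripper":-0.2,"offset":[57,425,20],"rotation":[0,0,1.31]}]'; python3 to.py .4493 .1055 .006 1.64
```

```text
t: 31.1
tool_pos: [0.4497, 0.1044, 0.1026]
tool_rot: [2.142, 2.297, 0.0]
contact_force: [0.2, 0.2, -0.2]
opening: 0.0513
grip_force: 0.0
off [ 1.1 -0.3 96.6] rot [0.    0.    0.001] pos [0.4497 0.1044 0.1026] q6 -0.0 t 31.1
```

```bash
python3 -m handwheel '[{"gripper":-0.2,"offset":[1,0,20],"rotation":[0,0,0]},{"gripper":-0.2,"offset":[1,0,45],"rotation":[0,0,0]},{"gripper":-0.2,"offset":[1,0,70],"rotation":[0,0,0]},{"gripper":-0.2,"offset":[1,0,90],"rotation":[0,0,0]},{"gripper":-0.2,"offset":[1,0,96],"rotation":[0,0,0]},{"gripper":-0.2,"offset":[1,0,96],"rotation":[0,0,0]},{"gripper":0.2,"offset":[1,0,96],"rotation":[0,0,0]},{"gripper":0.6,"offset":[1,0,96],"rotation":[0,0,0]}]' 25; python3 -m handwheel '[{"gripper":1,"offset":[0,0,0],"rotation":[0,0,0]},{"gripper":1,"offset":[0,0,0],"rotation":[0,0,0]},{"gripper":1,"offset":[0,0,0],"rotation":[0,0,0]},{"gripper":1,"offset":[0,0,0],"rotation":[0,0,0]},{"gripper":1,"offset":[0,0,-20],"rotation":[0,0,0]},{"gripper":1,"offset":[0,0,-50],"rotation":[0,0,0]},{"gripper":1,"offset":[0,0,-80],"rotation":[0,0,0]},{"gripper":1,"offset":[0,0,-90],"rotation":[0,0,0]}]'; python3 to.py .4355 -.274 .1 2.95
```

```text
t: 32.1
tool_pos: [0.4508, 0.1038, 0.0079]
tool_rot: [2.135, 2.302, 0.003]
contact_force: [2.4, -0.5, 1.1]
opening: 0.0196
grip_force: 25.5
t: 33.1
tool_pos: [0.4507, 0.1038, 0.0983]
tool_rot: [2.135, 2.302, 0.003]
contact_force: [1.0, -0.9, -0.0]
opening: 0.0194
grip_force: 25.5
off [-375.6  -43.5   -1.8] rot [ 0.003  0.002 -1.304] pos [0.4507 0.1038 0.0983] q6 -0.01 t 33.1
```

```bash
python3 -m handwheel '[{"gripper":1,"offset":[-47,-5,-5],"rotation":[0,0,-0.16]},{"gripper":1,"offset":[-94,-11,-5],"rotation":[0,0,-0.33]},{"gripper":1,"offset":[-141,-16,-5],"rotation":[0,0,-0.5]},{"gripper":1,"offset":[-188,-22,-5],"rotation":[0,0,-0.66]},{"gripper":1,"offset":[-235,-27,-5],"rotation":[0,0,-0.82]},{"gripper":1,"offset":[-282,-33,-5],"rotation":[0,0,-0.98]},{"gripper":1,"offset":[-329,-38,-3],"rotation":[0,0,-1.14]},{"gripper":1,"offset":[-376,-43,0],"rotation":[0,0,-1.3]}]'; python3 -m handwheel '[{"gripper":1,"offset":[0,0,20],"rotation":[0,0,0]},{"gripper":1,"offset":[0,0,50],"rotation":[0,0,0]},{"gripper":1,"offset":[0,0,75],"rotation":[0,0,0]},{"gripper":1,"offset":[0,0,84],"rotation":[0,0,0]},{"gripper":1,"offset":[0,0,84],"rotation":[0,0,0]},{"gripper":0.3,"offset":[0,0,84],"rotation":[0,0,0]},{"gripper":0.1,"offset":[0,0,84],"rotation":[0,0,0]},{"gripper":0.1,"offset":[0,0,84],"rotation":[0,0,0]}]'; python3 -m handwheel '[{"gripper":0.1,"offset":[0,0,-15],"rotation":[0,0,0]},{"gripper":0.1,"offset":[0,0,-45],"rotation":[0,0,0]},{"gripper":-0.2,"offset":[0,0,-80],"rotation":[0,0,0]},{"gripper":-0.2,"offset":[0,0,-115],"rotation":[0,0,0]},{"gripper":-0.2,"offset":[0,0,-150],"rotation":[0,0,0]},{"gripper":-0.2,"offset":[0,0,-180],"rotation":[0,0,0]},{"gripper":-0.2,"offset":[0,0,-200],"rotation":[0,0,0]},{"gripper":-0.2,"offset":[0,0,-200],"rotation":[0,0,0]}]';python3 to.py .455 .03 .21 1.57
python3 - <<'E'
from h import *
s,t=cam("scene"),cam("top")
cv2.imwrite("pics/scene7.png",s["image"][:,:,::-1])
g=blobs(t,"green",8),blobs(s,"green",8); print([(a,c,np.round(r[1])) for b in g for a,c,r,_ in b[:3]])
E
```

```text
t: 34.1
tool_pos: [0.4342, -0.2755, 0.0953]
tool_rot: [-0.299, -3.126, -0.002]
contact_force: [0.4, 0.2, 0.3]
opening: 0.0192
grip_force: 25.5
t: 35.1
tool_pos: [0.4351, -0.2744, 0.0128]
tool_rot: [0.307, 3.126, -0.0]
contact_force: [-0.8, 0.0, 0.6]
opening: 0.0385
grip_force: 0.0
t: 36.1
tool_pos: [0.4359, -0.2751, 0.215]
tool_rot: [0.307, 3.123, -0.004]
contact_force: [1.0, -0.3, 0.7]
opening: 0.0508
grip_force: 0.0
off [ 40.6 303.    4.3] rot [1.000e-03 4.000e-03 1.376e+00] pos [ 0.4359 -0.2751  0.215 ] q6 -2.08 t 36.1
[(np.int32(60), array([118.1, 214.5]), array([12.,  5.])), (np.int32(16), array([320. ,  97.5]), array([3., 4.]))]
```

View pics/scene7.png

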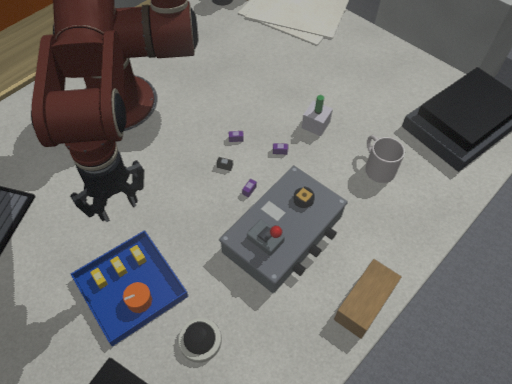

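All three fuses, at (98,278), (118,267) and (137,254), and the cap, at (137,297), are in the tray. The probe is next.

Run:
```python
from h import *
s,t=cam("scene"),cam("top")
for n,d,x,y in(("s",s,300,80),("t",t,100,195)):
    im=d["image"].astype(int); m=(im[:,:,1]-np.maximum(im[:,:,0],im[:,:,2]))>18
    p=np.argwhere(m)[:,::-1]; p=p[(p[:,0]>x)&(p[:,0]<x+45)&(p[:,1]>y)&(p[:,1]<y+45)]
    c=(p.min(0)+p.max(0))/2; print(n,len(p),p.min(0),p.max(0),p.mean(0),plane(d,c,.0825).round(4),plane(d,p.mean(0),.0825).round(4)); d["c"]=c
    d["crop"]=cv2.resize(d["image"][y-5:y+50,x-5:x+60],None,fx=6,fy=6,interpolation=2)
print(tri(s,s["c"],t,t["c"]))
cv2.imwrite("pics/c8.png",np.hstack([s["crop"],t["crop"]])[:,:,::-1])
for X in((.474,.324,.11),(.474,.324,.055)): print(proj(t,X),proj(s,X))
```

```text
s 65 [316  95] [323 111] [319.13846154 100.70769231] [0.4713 0.3341 0.0825] [0.4654 0.3399 0.0825]
t 88 [111 210] [124 218] [116.90909091 214.52272727] [0.4742 0.3309 0.0825] [0.4729 0.3322 0.0825]
(array([0.47427392, 0.328915  , 0.08853905]), np.float64(0.000516655937637092))
[116.23512462 213.92289855] [319.12877829  98.24483353]
[124.18261976 214.31867412] [316.6754318 112.5926739]
```

View pics/c8.png

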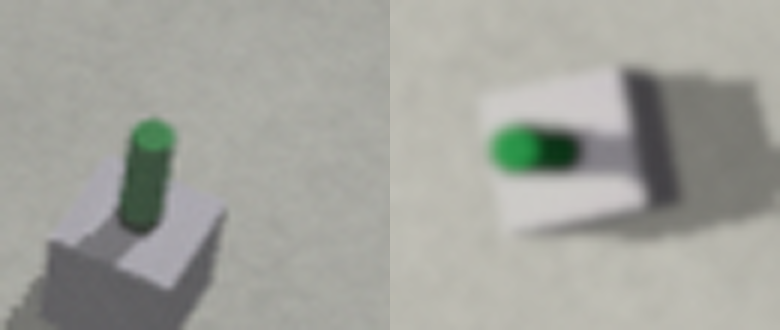

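```bash
python3 -m handwheel '[{"gripper":-0.4,"offset":[5,38,-5],"rotation":[0,0,0.17]},{"gripper":-0.4,"offset":[10,76,-10],"rotation":[0,0,0.34]},{"gripper":-0.4,"offset":[15,114,-10],"rotation":[0,0,0.51]},{"gripper":-0.4,"offset":[20,152,-10],"rotation":[0,0,0.68]},{"gripper":-0.4,"offset":[25,190,-10],"rotation":[0,0,0.85]},{"gripper":-0.4,"offset":[30,228,-10],"rotation":[0,0,1.02]},{"gripper":-0.4,"offset":[36,266,-10],"rotation":[0,0,1.2]},{"gripper":-0.4,"offset":[41,303,-10],"rotation":[0,0,1.38]}]'; python3 to.py .474 .324 .21 1.57
```

```text
t: 37.3
tool_pos: [0.453, 0.0321, 0.2211]
tool_rot: [-2.232, -2.208, 0.003]
contact_force: [-0.4, 0.1, 0.7]
opening: 0.0597
grip_force: 0.0
off [292.1  17.9  11.2] rot [-0.002 -0.    -0.01 ] pos [0.453  0.0321 0.2211] q6 -0.08 t 37.3
```

```bash
python3 -m handwheel '[{"gripper":-0.4,"offset":[36,2,0],"rotation":[0,0,0]},{"gripper":-0.4,"offset":[75,5,0],"rotation":[0,0,0]},{"gripper":-0.4,"offset":[115,7,0],"rotation":[0,0,0]},{"gripper":-0.4,"offset":[155,10,5],"rotation":[0,0,0]},{"gripper":-0.4,"offset":[195,12,10],"rotation":[0,0,0]},{"gripper":-0.4,"offset":[235,15,20],"rotation":[0,0,0]},{"gripper":-0.4,"offset":[275,17,40],"rotation":[0,0,0]},{"gripper":-0.4,"offset":[294,17.5,60],"rotation":[0,0,0]}]'; python3 -m handwheel '[{"gripper":-0.4,"offset":[0,0,0],"rotation":[0,0,0]},{"gripper":-0.4,"offset":[0,0,0],"rotation":[0,0,0]},{"gripper":-0.4,"offset":[0,0,0],"rotation":[0,0,0]},{"gripper":-0.4,"offset":[0,0,0],"rotation":[0,0,0]},{"gripper":-0.4,"offset":[0,0,0],"rotation":[0,0,0]},{"gripper":-0.4,"offset":[0,0,0],"rotation":[0,0,0]},{"gripper":-0.4,"offset":[0,0,0],"rotation":[0,0,0]},{"gripper":-0.4,"offset":[0,0,0],"rotation":[0,0,0]}]'; python3 to.py .4735 .326 .062 1.57
```

```text
t: 38.3
tool_pos: [0.4718, 0.3261, 0.1604]
tool_rot: [-2.224, -2.217, 0.004]
contact_force: [0.6, -0.1, 0.3]
opening: 0.0599
grip_force: 0.0
t: 39.3
tool_pos: [0.4727, 0.3247, 0.1626]
tool_rot: [-2.227, -2.216, 0.0]
contact_force: [0.1, -0.1, -0.1]
opening: 0.0596
grip_force: 0.0
off [  1.3   0.8 100.6] rot [-0.     0.    -0.004] pos [0.4727 0.3247 0.1626] q6 0.48 t 39.3
```

```bash
python3 -m handwheel '[{"gripper":-0.4,"offset":[1.3,1,20],"rotation":[0,0,0]},{"gripper":-0.4,"offset":[1.3,1,45],"rotation":[0,0,0]},{"gripper":-0.4,"offset":[1.3,1,70],"rotation":[0,0,0]},{"gripper":-0.4,"offset":[1.3,1,90],"rotation":[0,0,0]},{"gripper":-0.4,"offset":[1.3,1,99],"rotation":[0,0,0]},{"gripper":-0.4,"offset":[1.3,1,100],"rotation":[0,0,0]},{"gripper":-0.4,"offset":[1.3,1,100],"rotation":[0,0,0]},{"gripper":-0.4,"offset":[1.3,1,100],"rotation":[0,0,0]}]' 25; python3 -m handwheel '[{"gripper":0,"offset":[0,0,0],"rotation":[0,0,0]},{"gripper":0.3,"offset":[0,0,0],"rotation":[0,0,0]},{"gripper":0.4,"offset":[0,0,0],"rotation":[0,0,0]},{"gripper":0.6,"offset":[0,0,0],"rotation":[0,0,0]},{"gripper":1,"offset":[0,0,0],"rotation":[0,0,0]},{"gripper":1,"offset":[0,0,0],"rotation":[0,0,0]},{"gripper":1,"offset":[0,0,0],"rotation":[0,0,0]},{"gripper":1,"offset":[0,0,0],"rotation":[0,0,0]}]'
```

```text
t: 40.3
tool_pos: [0.4745, 0.3264, 0.0639]
tool_rot: [2.226, 2.215, 0.003]
contact_force: [0.9, -0.9, 0.3]
opening: 0.0597
grip_force: 0.0
t: 41.3
tool_pos: [0.4738, 0.326, 0.0628]
tool_rot: [2.227, 2.216, 0.0]
contact_force: [0.1, 0.5, 1.4]
opening: 0.0192
grip_force: 24.6
```

```bash
python3 -m handwheel '[{"gripper":0.3,"offset":[0,0,0],"rotation":[0,0,0]},{"gripper":0.1,"offset":[0,0,0],"rotation":[0,0,0]},{"gripper":0.1,"offset":[0,0,0],"rotation":[0,0,-0.18]},{"gripper":0.1,"offset":[0,0,0],"rotation":[0,0,-0.36]},{"gripper":0.1,"offset":[0,0,0],"rotation":[0,0,-0.54]},{"gripper":0.1,"offset":[0,0,0],"rotation":[0,0,-0.72]},{"gripper":0.1,"offset":[0,0,0],"rotation":[0,0,-0.9]},{"gripper":0.1,"offset":[0,0,0],"rotation":[0,0,-1.08]}]' 25; python3 -m handwheel '[{"gripper":0.1,"offset":[0,0,0],"rotation":[0,0,-0.16]},{"gripper":0.1,"offset":[0,0,0],"rotation":[0,0,-0.32]},{"gripper":0.1,"offset":[0,0,0],"rotation":[0,0,-0.48]},{"gripper":0.1,"offset":[0,0,0],"rotation":[0,0,-0.48]},{"gripper":0.1,"offset":[0,0,0],"rotation":[0,0,-0.48]},{"gripper":0.3,"offset":[0,0,0],"rotation":[0,0,-0.48]},{"gripper":0.4,"offset":[0,0,0],"rotation":[0,0,-0.48]},{"gripper":0.5,"offset":[0,0,0],"rotation":[0,0,-0.48]}]';  python3 -m handwheel '[{"gripper":0.6,"offset":[0,0,0],"rotation":[0,0,0]},{"gripper":0.7,"offset":[0,0,0],"rotation":[0,0,0]},{"gripper":1,"offset":[0,0,0],"rotation":[0,0,0]},{"gripper":1,"offset":[0,0,0],"rotation":[0,0,0]},{"gripper":1,"offset":[0,0,0],"rotation":[0,0,0]},{"gripper":1,"offset":[0,0,0],"rotation":[0,0,0]},{"gripper":1,"offset":[0,0,0],"rotation":[0,0,0]},{"gripper":1,"offset":[0,0,0],"rotation":[0,0,0]}]' 40; python3 to.py .4735 .326 .062 3.14
```

```text
t: 42.3
tool_pos: [0.4736, 0.3259, 0.0625]
tool_rot: [-0.762, -3.048, 0.0]
contact_force: [0.2, 0.3, -1.1]
opening: 0.0382
grip_force: 0.0
t: 43.3
tool_pos: [0.4737, 0.3261, 0.0627]
tool_rot: [0.025, 3.141, 0.0]
contact_force: [0.5, 1.2, 0.3]
opening: 0.0214
grip_force: 0.2
t: 44.3
tool_pos: [0.4738, 0.3261, 0.0629]
tool_rot: [0.025, 3.141, 0.0]
contact_force: [-0.2, 0.9, 2.4]
opening: 0.0188
grip_force: 39.0
off [ 0.3 -0.1  0.9] rot [ 0.     0.    -0.014] pos [0.4738 0.3261 0.0629] q6 -1.08 t 44.3
```

```bash
python3 -m handwheel '[{"gripper":1,"offset":[0,0,-12],"rotation":[0,0,0]},{"gripper":1,"offset":[0,0,-30],"rotation":[0,0,0]},{"gripper":1,"offset":[0,0,-50],"rotation":[0,0,0]},{"gripper":1,"offset":[0,0,-70],"rotation":[0,0,0]},{"gripper":1,"offset":[0,0,-95],"rotation":[0,0,0]},{"gripper":1,"offset":[0,0,-115],"rotation":[0,0,0]},{"gripper":1,"offset":[0,0,-130],"rotation":[0,0,0]},{"gripper":1,"offset":[0,0,-132],"rotation":[0,0,0]}]'; python3 to.py .631 .0756 .195 3.14
```

```text
t: 45.3
tool_pos: [0.4744, 0.3262, 0.1964]
tool_rot: [0.025, 3.139, 0.002]
contact_force: [-0.2, 0.1, -0.4]
opening: 0.0189
grip_force: 39.6
off [-160.6 -248.1    1.4] rot [ 0.001  0.002 -0.014] pos [0.4744 0.3262 0.1964] q6 -1.08 t 45.3
```

```bash
python3 -m handwheel '[{"gripper":1,"offset":[-15,-23,0],"rotation":[0,0,0]},{"gripper":1,"offset":[-40,-62,0],"rotation":[0,0,0]},{"gripper":1,"offset":[-65,-101,0],"rotation":[0,0,0]},{"gripper":1,"offset":[-90,-140,0],"rotation":[0,0,0]},{"gripper":1,"offset":[-115,-178,0],"rotation":[0,0,0]},{"gripper":1,"offset":[-140,-216,0],"rotation":[0,0,0]},{"gripper":1,"offset":[-155,-240,0],"rotation":[0,0,0]},{"gripper":1,"offset":[-160.6,-248.1,0],"rotation":[0,0,0]}]'; python3 -m handwheel '[{"gripper":1,"offset":[0,0,0],"rotation":[0,0,0]},{"gripper":1,"offset":[0,0,5],"rotation":[0,0,0]},{"gripper":1,"offset":[0,0,15],"rotation":[0,0,0]},{"gripper":1,"offset":[0,0,30],"rotation":[0,0,0]},{"gripper":1,"offset":[0,0,40],"rotation":[0,0,0]},{"gripper":1,"offset":[0,0,40],"rotation":[0,0,0]},{"gripper":1,"offset":[0,0,40],"rotation":[0,0,0]},{"gripper":1,"offset":[0,0,40],"rotation":[0,0,0]}]'; python3 to.py .631 .0756 .145 3.14
python3 - <<'E'
from h import *
s=cam("scene"); print(proj(s,(.631,.0756,.093)),proj(s,(.631,.0756,.108)))
cv2.imwrite("pics/c9.png",cv2.resize(s["image"][150:225,265:345],None,fx=8,fy=8,interpolation=2)[:,:,::-1])
E
```

```text
t: 46.3
tool_pos: [0.6304, 0.074, 0.1933]
tool_rot: [-0.028, -3.139, -0.0]
contact_force: [-0.2, -0.7, -1.0]
opening: 0.0189
grip_force: 39.6
t: 47.3
tool_pos: [0.6309, 0.0753, 0.1555]
tool_rot: [0.025, 3.14, 0.0]
contact_force: [0.2, 0.0, -1.8]
opening: 0.0189
grip_force: 39.6
off [-0.1  0.3 10.5] rot [ 0.     0.001 -0.014] pos [0.6309 0.0753 0.1555] q6 -1.55 t 47.3
[303.42412527 194.46779317] [304.04135502 190.90610859]
```

View pics/c9.png

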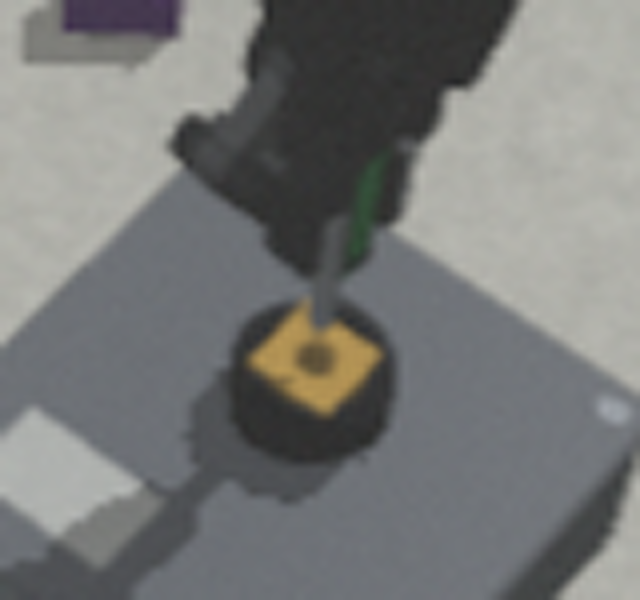

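The pin tip at crop (318,327) sits over the hole at (315,358), in line with the projection. I'll insert it while watching the force.

```bash
python3 -m handwheel '[{"gripper":1,"offset":[0,0,4],"rotation":[0,0,0]},{"gripper":1,"offset":[0,0,8],"rotation":[0,0,0]},{"gripper":1,"offset":[0,0,12],"rotation":[0,0,0]},{"gripper":1,"offset":[0,0,16],"rotation":[0,0,0]},{"gripper":1,"offset":[0,0,19],"rotation":[0,0,0]},{"gripper":1,"offset":[0,0,22],"rotation":[0,0,0]},{"gripper":1,"offset":[0,0,24],"rotation":[0,0,0]},{"gripper":1,"offset":[0,0,24],"rotation":[0,0,0]}]'
```

```text
t: 48.35
tool_pos: [0.6303, 0.0754, 0.1305]
tool_rot: [-0.025, -3.141, -0.0]
contact_force: [0.1, 0.7, -0.7]
opening: 0.019
grip_force: 39.6
```

```bash
python3 -m handwheel '[{"gripper":1,"offset":[0,0,5],"rotation":[0,0,0]},{"gripper":1,"offset":[0,0,10],"rotation":[0,0,0]},{"gripper":1,"offset":[0,0,15],"rotation":[0,0,0]},{"gripper":1,"offset":[0,0,20],"rotation":[0,0,0]},{"gripper":1,"offset":[0,0,24],"rotation":[0,0,0]},{"gripper":1,"offset":[0,0,27],"rotation":[0,0,0]},{"gripper":1,"offset":[0,0,29],"rotation":[0,0,0]},{"gripper":1,"offset":[0,0,30],"rotation":[0,0,0]}]'; python3 -m handwheel '[{"gripper":1,"offset":[0,0,1],"rotation":[0,0,0]},{"gripper":1,"offset":[0,0,2],"rotation":[0,0,0]},{"gripper":1,"offset":[0,0,2],"rotation":[0,0,0]},{"gripper":1,"offset":[0,0,2],"rotation":[0,0,0]},{"gripper":1,"offset":[0,0,2],"rotation":[0,0,0]},{"gripper":1,"offset":[0,0,2],"rotation":[0,0,0]},{"gripper":1,"offset":[0,0,2],"rotation":[0,0,0]},{"gripper":1,"offset":[0,0,2],"rotation":[0,0,0]}]'
```

```text
t: 49.35
tool_pos: [0.6304, 0.0754, 0.1009]
tool_rot: [-0.025, -3.141, -0.0]
contact_force: [-1.7, 1.3, 2.8]
opening: 0.0191
grip_force: 39.9
t: 50.35
tool_pos: [0.6305, 0.0754, 0.1008]
tool_rot: [-0.024, -3.141, 0.0]
contact_force: [-6.2, -0.6, 8.2]
opening: 0.019
grip_force: 40.5
```

It has seated: the tool stopped at 0.1008 with 8 N pushing back. Releasing and retreating.

```bash
python3 -m handwheel '[{"gripper":0.4,"offset":[0,0,0],"rotation":[0,0,0]},{"gripper":0.1,"offset":[0,0,0],"rotation":[0,0,0]},{"gripper":0,"offset":[0,0,0],"rotation":[0,0,0]},{"gripper":0,"offset":[0,0,0],"rotation":[0,0,0]},{"gripper":0,"offset":[0,0,-15],"rotation":[0,0,0]},{"gripper":0,"offset":[0,0,-45],"rotation":[0,0,0]},{"gripper":0,"offset":[0,0,-80],"rotation":[0,0,0]},{"gripper":0,"offset":[0,0,-110],"rotation":[0,0,0]}]'; python3 -m handwheel '[{"gripper":0,"offset":[20,0,-10],"rotation":[0,0,0]},{"gripper":0,"offset":[50,0,-20],"rotation":[0,0,0]},{"gripper":0,"offset":[90,0,-30],"rotation":[0,0,0]},{"gripper":0,"offset":[130,0,-40],"rotation":[0,0,0]},{"gripper":0,"offset":[160,0,-40],"rotation":[0,0,0]},{"gripper":0,"offset":[180,0,-40],"rotation":[0,0,0]},{"gripper":0,"offset":[180,0,-40],"rotation":[0,0,0]},{"gripper":0,"offset":[180,0,-40],"rotation":[0,0,0]}]'
python3 - <<'E'
from h import *
s=cam("scene"); cv2.imwrite("pics/scene10.png",cv2.resize(s["image"][120:350,60:400],None,fx=2.3,fy=2.3,interpolation=2)[:,:,::-1])
E
```

```text
t: 51.35
tool_pos: [0.6309, 0.0754, 0.2116]
tool_rot: [0.025, 3.139, 0.0]
contact_force: [0.5, -0.0, -0.2]
opening: 0.0426
grip_force: 0.0
t: 52.35
tool_pos: [0.4511, 0.0782, 0.2495]
tool_rot: [0.025, 3.14, 0.0]
contact_force: [-0.4, 0.1, 0.1]
opening: 0.0428
grip_force: 0.0
```

View pics/scene10.png

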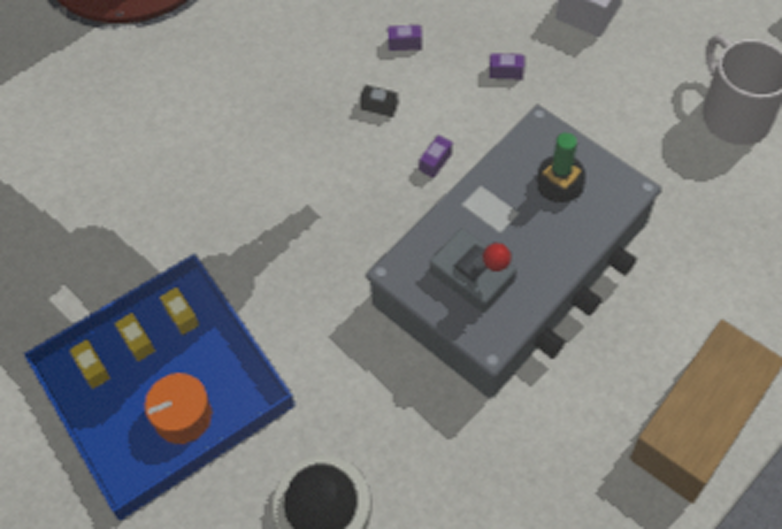

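The probe is seated at (565,160), the lever is over (497,257), and the cap and all three fuses are in the tray. Handing in.

```bash
python3 -c "
from station import ctrl; print(ctrl.finish_job())"
```

```text
the job is handed in; nothing more can be done
None
```

I threw the lever over, put the cap and all three fuses in the tray, seated the probe fully in the port, and handed the job in at about 52 s; the hand-in gave no verdict, but the last picture showed everything in place, with the camera and mug untouched.

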